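# Close the fruit-model casting mould and hold it shut

## Robot

A 7-joint arm with a two-finger parallel gripper is mounted at the origin on the work surface. World frame = base frame: x ahead of the robot, y to its left, z up, the work surface at z = 0. Lengths are in m, angles in rad, forces in N, time in s.
With the tool pointing down it reaches from about 0.425 to 0.925 m from the base axis. Payload 6.8 kg.
Tool frame: the origin (TCP) lies midway between the tips of the shut fingers; the grasp point (between the pads) lies 19 mm behind it; z points along the fingers, y is the line along which they close (so a half turn about z gives the same grasp; the last joint's range is limited). The gripper opens to 85 mm and grips with 20 to 120 N. Pads are 22 mm wide; open, the fingers measure 114 mm over their backs; the gripper's body (76 mm by 85 mm) begins 54 mm behind the grasp point. The pads swing forward as they close: fully open they stand 13 mm farther back than shut.
Start: joints at [1.039, 0.477, 0.022, 1.555, -0.011, 1.109, -0.083], TCP at [0.278, -0.615, 0.231] pointing down, gripper open.
Joint ranges: [-2.96, 2.96], [-0.34, 2.1], [-1.41, 1.46], [0.24, 2.44], [-1.37, 4.51], [0.17, 1.92], [-2.96, 2.96]. Speed limits (rad/s): [2.39, 2.39, 3.14, 3.14, 3.14, 3.14, 3.14].

## Interface

Orientations are given as a rotation vector (axis times angle).
In Python, from bench import r gives the robot as it stands. The module is installed in compiled form; this text tells all that it offers.
- The arm moves only by the tool apply_moves, never from a script. Its argument "rows" is a list of rows, each a list of 6 numbers: the shift along the tool's x, y, z scaled (see below), then the turn, a rotation vector about the tool's x, y, z scaled (see below). A call has 1 to 5 rows; each row is the pose to reach, as a shift and turn from the pose commanded when the call began, along the tool's axes at that moment; what a row does not reach only later rows make up. The controller multiplies each number of a shift by 0.25 m and each number of a turn by 90 degrees. A row lasts 1/8 s, in which the tool goes at most 62.5 mm and 10.7 degrees, less where a joint would pass 70% of its speed; a pose out of reach is approached as far as the arm can. A call with a number of a shift or a turn outside -1 to 1 is refused whole. A call with a gripper value outside its range is refused whole. "claw" is the opening, from 0 (shut) to 1 (fully open), set as the call begins (left out, the last holds). The fingers move at their own pace and stop on an object; "newtons" is the grip in N (left out, the last holds). Time passes only in rows, so rows that repeat a pose let the fingers close. It gives the time, the measured TCP pose, the force, the opening and the grip force at its end, in the units of the state.
- r.get_obs(): the state, without advancing time (a new reading comes with each control period).
- r.grab_frame(name): name is "scene" or "side" or "wrist"; returns a dict with "pixels" (480x640x3 uint8, red, green, blue), "intrinsics" (3x3 intrinsics, pixels), "dist" ([k1, k2, p1, p2, k3] as OpenCV has them; the pictures are not rectified), "eye" and "attitude" of the camera in the world. Camera axes: x right, y up, looking along -z (the intrinsics and any distortion apply to the point x, -y, -z); pixel columns grow to the right and rows downward; lengths in m; the calibration is good to about 2 mm. A picture is of the moment at which its call begins. There is no depth.
- r.hand_in(): hands the job in; it is judged then, once.
Trained networks look in a picture, given as the dict that the camera call returned (one of the last four; its "shot" number tells which), for a name from the list of things; names that differ only in an ending like _2 or _b are one class to them, and where a whole thing is asked for, a point or a joint stands for the part that bears it (a point fixed in the world has none). Each returns a list of dicts, best first, with "conf" (0 to 1); they miss things now and then, are a little off and sometimes report something else, mostly with a low value. They report only what shows in the picture. A call takes as long as a camera call. They do not tell look-alikes from the thing itself.
- r.search_frame(picture, thing): "rect" ([left, top, width, height] in pixels, round what is visible of it).
- r.outline_of(picture, thing): "pixels" (480x640 bool, what is visible of it) and "rect" ([left, top, width, height] in pixels, round what is visible of it).
- r.landmark_of(picture, thing): "point" ([column, row] in pixels: a listed point, or the origin of a listed thing).
The state is a dict: "clock": time; "joints": joint angles; "qvel": joint speeds; "tau": joint torques, N m; "tcp_pos": TCP position; "orientation": TCP orientation; "contact_force": force on the tool from outside, world axes, zero at the start; "moment": the same for the moment, N m; "grip_width": finger opening in m; "gripper_force": force on a finger pad.
Only numpy, scipy, OpenCV 4.12 (cv2) and the standard library are available. Lean on these libraries where they do the work, as an engineer would, in place of code of your own. Each camera call takes 0.05 s, during which the arm holds its last target. There are 200 camera calls.

## Task

Swing the toggle clamp over centre, right back off the upper mould half stored under it and leave it back, then lift that half and set it on the dowels of the lower half so that the two faces close flush, pouring lip over pouring lip. With the fingers still on the upper half press it down firmly, with about 20 N, and finish like that, still holding the pair pressed together, and leave the other things on the table where they stand.

Things in the scene. Friction and masses are not known exactly. Their poses are not given: they have to be found in the camera images.
- nest: Fixed pale wooden board, 175 x 135 x 10 mm, on which the upper mould half lies between six steel pins 10 mm tall (about 1.5 mm play), with the toggle clamp at its far end. Origin: underside of the board, below the middle of the stored half; the board runs from -45 to +130 mm along its x, which points from the half to the clamp; z up.
- clamp_pivot (a point): Pivot of the toggle clamp, 56 mm above the table, 88 mm along the nest's +x from its origin; the clamp arm turns about the nest's y axis here, between two steel cheeks 34 mm long (x) that reach 68 mm above the table.
- clamp_knob (a point): Centre of the black ball knob (26 mm) on the clamp's handle, a 12 mm steel rod; 80 mm from the pivot. Clamped, the handle stands up, leaning 0.25 rad from vertical towards the half. The same rigid arm has a 12 mm square bar that reaches 67 mm from the pivot towards the half, with a 12 mm rubber foot on the half's top face, 27 mm from its middle.
- clamp (a joint): Angle of the toggle clamp (rad): 0 = foot on the half, as at the start; grows as the knob is pushed along the nest's +x (away from the half) and the bar rises; stop at 1.5 (bar upright, handle lying back, knob about 80 mm above the table). Only its weight acts: past about 0.75 it falls back by itself and stays. A push of 2 N on the knob moves it.
- grip (a point): Middle of the upright grip rib on the upper mould half's top face: aluminium, 36 mm (x) x 20 mm (y, the width to grip) in plan, 36 mm tall; this point is 18 mm below the rib's top, 18 mm above the top face and 46 mm above the half's underside. Axes: the half's, z up. Fingertips can go down to the top face.
- hole_big (a point): Centre of the larger hole (14 mm) of the upper half at its underside, 36 mm from the middle towards its pouring lip (+y). The upper half is a plain aluminium block 70 (x) x 100 (y) x 28 mm (z), 0.42 kg (varies by 25 %), with a pouring lip 24 mm wide that sticks out 14 mm from its +y end and two holes right through.
- hole_small (a point): Centre of the smaller hole (10 mm) of the upper half at its underside, 36 mm from the middle away from the lip (-y).
- lower: Fixed lower mould half: aluminium block 70 x 100 mm in plan on a 110 x 150 x 10 mm pale wooden board, its flat top face 38 mm above the table, with a round cavity 40 mm across, a pouring lip at its +y end and two steel dowels standing up. Origin: underside of the board, middle of the block; z up.
- dowel_big (a point): Centre of the thicker dowel (12 mm, at the lip end, +y) at its foot in the top face. The dowel stands 18 mm above the face, its upper 9 mm tapering to a nose 4 mm wide. The dowels are 72 mm apart. When closed, hole_big lies on dowel_big and hole_small on dowel_small.
- dowel_small (a point): Centre of the thinner dowel (8 mm, -y end) at its foot in the top face; also 18 mm tall with a tapering nose.
- bottle: Amber glass bottle, 72 mm across, 230 mm tall; bystander. Origin at its foot.
- cylinder: Tall open glass measuring cylinder, 56 mm across on an 84 mm round foot, 240 mm tall; bystander. Origin at its foot.
- jar: Small glass jar with steel cap, 48 mm across, 50 mm tall, between the two mould places; bystander. Origin at its foot.
- small_half: Half of a smaller mould, aluminium, 50 x 70 x 20 mm with a round 16 mm knob 18 mm tall, no holes, lying at the back; bystander. Origin at its underside.
- pear: Yellow model pear, 70 mm across, 80 mm tall, standing at the back; bystander. Origin at its foot.
- dish: White bowl, 90 mm across, 35 mm tall, behind the jar; bystander. Origin at its foot.
There are look-alikes about, which are no part of the job. Leave any red or turquoise look-alike of the part that bears grip alone.

How it is judged:
By the outcome, as a careful person would: the job done as asked, in the order asked, and still so for the second after the job is handed in, while the arm keeps its last pose, push and grip.
It also fails if it takes over 70 s, if anything falls off the work surface, if the arm or the gripper's body presses on something with over 40 N, if the wrist force passes 120 N, or if a joint passes its speed limit or range.

## Working session

There is one attempt and no reset: what is moved stays moved. The work goes in short steps, Python scripts to look and compute and a tool call to move; the robot and the scene stay as the last step left them, time stands still between calls to the robot, and variables do not carry over. Pictures are saved under pics/ and viewed, at most 10 in all, crops included, and the job is handed in when it is done.

Besides the shell and the picture viewer there is one more tool, called in YAML: its name, and indented under it one key for each argument. apply_moves: Moves the arm, as the interface text tells. Its arguments: {"type":"object","properties":{"rows":{"type":"array","items":{"type":"array","items":{"type":"number"}}},"claw":{"type":"number"},"newtons":{"type":"number"}},"required":["rows"]}

```bash
mkdir -p pics
cat > h.py <<'E'
import numpy as np, cv2
from scipy.spatial.transform import Rotation as R
from bench import r
def cam(p):
    A=np.array(p["attitude"]); 
    M=A if A.shape==(3,3) else (R.from_rotvec(A).as_matrix() if A.size==3 else R.from_quat(A).as_matrix())
    return np.array(p["intrinsics"]),np.array(p["dist"]),np.array(p["eye"]),M
def ray(p,px):
    K,d,e,M=cam(p)
    u=cv2.undistortPoints(np.array([[px]],float),K,d)[0,0]
    v=M@np.array([u[0],-u[1],-1.]); return e,v/np.linalg.norm(v)
def atz(p,px,z):
    e,v=ray(p,px); return e+v*(z-e[2])/v[2]
def proj(p,X):
    K,d,e,M=cam(p); F=np.diag([1,-1,-1.])
    Q=(np.atleast_2d(X)-e)@M@F
    return cv2.projectPoints(Q,np.zeros(3),np.zeros(3),K,d)[0][:,0]
def tri(obs):
    A=np.zeros((3,3));b=np.zeros(3)
    for p,px in obs:
        e,v=ray(p,px);P=np.eye(3)-np.outer(v,v);A+=P;b+=P@e
    return np.linalg.solve(A,b)
def save(p,n): cv2.imwrite('pics/'+n+'.png',p["pixels"][:,:,::-1])
def tool(target,rv=None):
    """world target TCP -> shift units (and turn units)"""
    o=r.get_obs();T=R.from_rotvec(o["orientation"])
    s=T.inv().apply(np.array(target)-o["tcp_pos"])/0.25
    t=None if rv is None else (T.inv()*R.from_rotvec(rv)).as_rotvec()/(np.pi/2)
    return s.round(4),t
E
python3 - <<'E'
from h import *
np.set_printoptions(precision=4,suppress=True)
o=r.get_obs();print(o)
ps={n:r.grab_frame(n) for n in("scene","side","wrist")}
for n,p in ps.items():
    save(p,n+'0'); print(n,p["eye"],np.array(p["attitude"]).shape,p["dist"])
    for t in ["nest","clamp_pivot","clamp_knob","grip","hole_big","hole_small","lower","dowel_big","dowel_small","jar","bottle","cylinder","dish"]:
        print(t,[(np.round(d["point"],1).tolist(),round(d["conf"],2)) for d in r.landmark_of(p,t)[:4]])
c=np.hstack([ps["scene"]["pixels"],ps["side"]["pixels"]])
E
```

```text
{'clock': 0.0, 'joints': array([ 1.0389,  0.4778,  0.0224,  1.5564, -0.0115,  1.1093, -0.0831]), 'qvel': array([-0.0003, -0.0001,  0.    , -0.0002, -0.0001,  0.0022, -0.0007]), 'tau': array([  0.0006, -59.6438,   1.6082, -28.1189,   0.0125,   0.0094,
        -0.    ]), 'tcp_pos': array([ 0.2773, -0.6148,  0.2303]), 'orientation': array([-3.0696, -0.6603,  0.0008]), 'contact_force': array([ 0.2154, -0.587 , -1.0485]), 'moment': array([-0.0183,  0.0165,  0.0218]), 'gripper_force': 0.0, 'grip_width': 0.08545288493872094}
scene [ 1.0919 -0.6278  0.7525] (3,) [-0.0593  0.      0.      0.      0.    ]
nest [([240.3, 301.2], 0.69)]
clamp_pivot [([256.8, 301.9], 0.55)]
clamp_knob [([248.5, 272.1], 0.6), ([236.4, 278.3], 0.16)]
grip [([234.6, 277.3], 0.89), ([209.2, 245.1], 0.72), ([151.7, 277.7], 0.65)]
hole_big [([225.0, 261.5], 0.93), ([169.5, 294.7], 0.83), ([252.8, 287.7], 0.82)]
hole_small [([203.7, 253.0], 0.95), ([139.2, 295.6], 0.76), ([224.3, 302.9], 0.68), ([252.8, 289.3], 0.49)]
lower [([347.1, 227.2], 0.58), ([441.3, 210.9], 0.36)]
dowel_big [([357.3, 212.3], 0.88), ([252.5, 287.
[... 410 characters left out ...]
.3, 192.8], 0.93), ([422.2, 213.1], 0.59)]
hole_big [([357.0, 216.9], 0.77), ([404.6, 227.1], 0.66)]
hole_small [([365.8, 195.0], 0.93), ([429.8, 220.8], 0.88), ([427.9, 181.6], 0.62)]
lower [([337.5, 322.7], 0.67)]
dowel_big [([331.7, 322.4], 0.56)]
dowel_small [([344.0, 299.5], 0.57)]
jar [([352.7, 266.3], 0.65)]
bottle [([243.2, 414.6], 0.86)]
cylinder [([313.0, 158.4], 0.65)]
dish [([273.2, 252.3], 0.79), ([356.6, 266.2], 0.16)]
wrist [ 0.3424 -0.5861  0.3734] (3,) [-0.0491  0.      0.      0.      0.    ]
nest []
clamp_pivot []
clamp_knob []
grip [([19.7, 26.6], 0.79)]
hole_big []
hole_small [([82.1, 77.2], 0.58)]
lower []
dowel_big []
dowel_small []
jar []
bottle []
cylinder []
dish []
```

View pics/scene0.png

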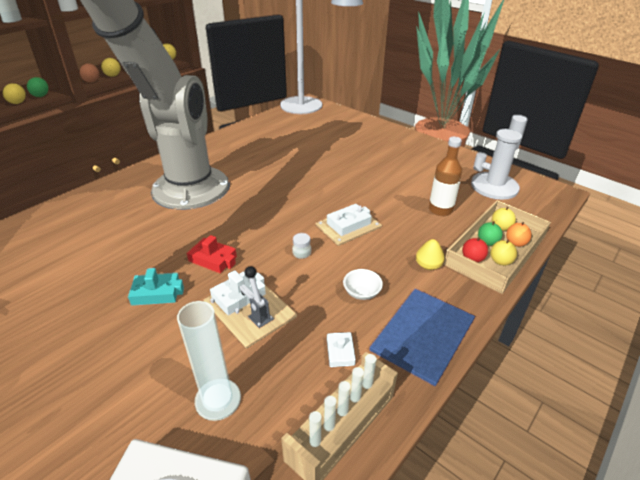

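View pics/side0.png

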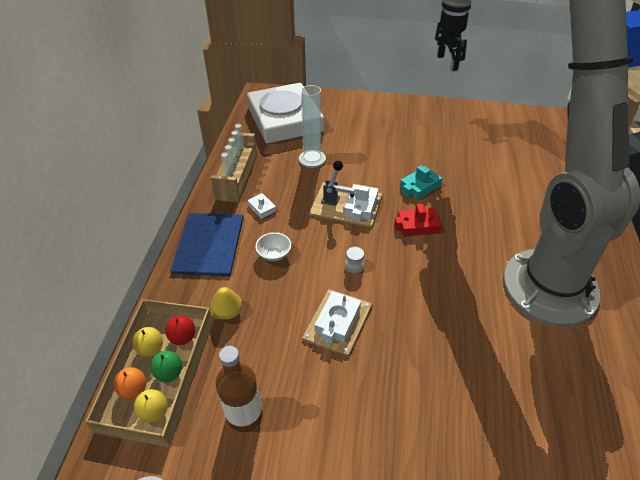

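Candidates for the part bearing the grip: silver half in the nest, scene (235,277); red look-alike (209,245); turquoise look-alike (152,278); small_half (341,348). The one in the nest under the clamp is the target. Its side view pixel is (362,193).

Run:
```python
from h import *
np.set_printoptions(precision=4,suppress=True)
a=r.grab_frame("scene");b=r.grab_frame("side")
P={"knob":((248.5,272.1),(334.3,164.5)),"grip":((234.6,277.3),(362.3,192.8)),"pivot":((256.8,301.9),(330.2,186.1)),"nest":((240.3,301.2),(364.3,206.5)),"lower":((347.1,227.2),(337.5,322.7)),"db":((357.3,212.3),(331.7,322.4)),"ds":((337.7,218.8),(344,299.5)),"jar":((304.6,251.6),(352.7,266.3)),"cyl":((217.7,399.6),(313,158.4)),"dish":((360.8,294.9),(273.2,252.3))}
for k,(u,v) in P.items():
    X=tri([(a,u),(b,v)]); print(k,X, proj(a,X)-u,proj(b,X)-v)
for n in("bottle",):print(atz(a,(438.2,208.2),0),atz(b,(243.2,414.6),0))
c=a["pixels"][220:360,120:320];c2=b["pixels"][140:240,290:450]
im=np.vstack([cv2.resize(c,(600,420),interpolation=3)[:290],cv2.resize(c2,(600,375),interpolation=3)[:300]])
cv2.imwrite('pics/crop1.png',im[:,:,::-1])
o=r.get_obs();p=r.grab_frame("wrist");T=R.from_rotvec(o["orientation"]);print("wristcam in tool",T.inv().apply(p["eye"]-o["tcp_pos"]),T.as_matrix(),(T.inv()*R.from_rotvec(p["attitude"])).as_matrix(),p["intrinsics"])
```

```text
knob [ 0.5572 -0.2271  0.1357] [[2.3533 1.1923]] [[ 1.7348 -1.0679]]
grip [ 0.4799 -0.211   0.061 ] [[1.6042 0.8393]] [[ 1.2747 -0.8109]]
pivot [ 0.5695 -0.2273  0.0588] [[1.2645 0.593 ]] [[ 0.952  -0.5275]]
nest [ 0.4815 -0.2177 -0.0026] [[-2.7685 -1.4118]] [[-2.2452  1.3156]]
lower [ 0.498   0.1703 -0.0039] [[0.5369 0.1987]] [[ 0.6602 -0.2723]]
db [0.5079 0.2001 0.0368] [[0.4031 0.1445]] [[ 0.5119 -0.2053]]
ds [0.4891 0.1366 0.0397] [[0.3463 0.1385]] [[ 0.4144 -0.1831]]
jar [0.4844 0.0058 0.0042] [[-0.3959 -0.1756]] [[-0.4115  0.201 ]]
cyl [ 0.6516 -0.4125  0.0022] [[-0.6092 -0.2736]] [[-0.3592  0.1935]]
dish [ 0.6877 -0.0168 -0.0004] [[0.2727 0.0845]] [[ 0.2512 -0.0803]]
[0.6446 0.4227 0.    ] [0.6549 0.4214 0.    ]
wristcam in tool [ 0.0711  0.0003 -0.143 ] [[ 0.9115  0.4112  0.    ]
 [ 0.4112 -0.9115 -0.    ]
 [ 0.      0.     -1.    ]] [[-0.0002  0.9606  0.2779]
 [ 1.      0.0005 -0.0013]
 [-0.0014  0.2779 -0.9606]] [[385.2572   0.     321.7093]
 [  0.     385.2572 246.5168]
 [  0.       0.       1.    ]]
```

View pics/crop1.png

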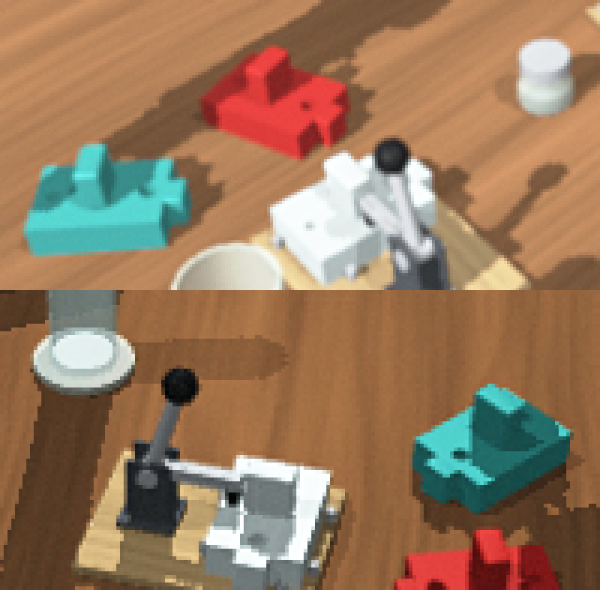

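Scene (235,277) / side (362,193) is the silver half, held under the clamp and flanked by pins, with its lip toward +y. The red half (209,245) and the turquoise half (152,278) are loose on the table. I choose the silver one and move above it for a closer look.

apply_moves:
  rows:
    - [0.2,-0.12,-0.03,0,0,0]
    - [0.4,-0.24,-0.06,0,0,0]
    - [0.6,-0.36,-0.08,0,0,0]
    - [0.8,-0.49,-0.08,0,0,0]
    - [0.81,-0.49,-0.08,0,0,0]

```text
clock: 2.88
tcp_pos: [0.4158, -0.4152, 0.2517]
orientation: [-3.067, -0.675, -0.004]
contact_force: [0.1, -0.1, -0.2]
grip_width: 0.0852
gripper_force: 0.0
```

apply_moves:
  rows:
    - [0.2,-0.12,0,0,0,0.1]
    - [0.4,-0.24,0,0,0,0.2]
    - [0.6,-0.36,0,0,0,0.3]
    - [0.8,-0.49,0,0,0,0.38]
    - [0.81,-0.49,0,0,0,0.38]
  claw: 0

```text
clock: 3.5
tcp_pos: [0.5488, -0.2203, 0.2513]
orientation: [-3.129, 0.26, -0.002]
contact_force: [0.3, -1.3, -0.0]
grip_width: 0.0003
gripper_force: 0.0
```

Run:
```python
from h import *
np.set_printoptions(precision=4,suppress=True)
o=r.get_obs();print(o["clock"],o["tcp_pos"],o["orientation"])
p=r.grab_frame("wrist");save(p,"w1")
Z={"nest":0,"clamp_pivot":.056,"clamp_knob":.1335,"grip":.056,"hole_big":.01,"hole_small":.01}
for t,z in Z.items():
    print(t,[(np.round(d["point"],1).tolist(),round(d["conf"],2),atz(p,d["point"],z)[:2]) for d in r.landmark_of(p,t)[:3]])
```

```text
3.5 [ 0.5488 -0.2203  0.2513] [-3.1287  0.2601 -0.0018]
nest [([324.7, 262.5], 0.58, array([ 0.4889, -0.2133]))]
clamp_pivot [([322.4, 191.8], 0.81, array([ 0.5722, -0.2247]))]
clamp_knob [([325.7, 236.5], 0.88, array([ 0.5516, -0.2236]))]
grip [([461.2, 403.4], 0.81, array([ 0.3293, -0.3322])), ([309.8, 418.7], 0.76, array([ 0.3376, -0.1719])), ([327.9, 286.3], 0.61, array([ 0.4835, -0.2151]))]
hole_big [([423.7, 361.2], 0.74, array([ 0.356 , -0.3062])), ([291.1, 272.3], 0.61, array([ 0.4872, -0.1769]))]
hole_small [([323.1, 415.7], 0.93, array([ 0.301 , -0.1803])), ([360.4, 267.4], 0.59, array([ 0.4806, -0.25  ]))]
```

View pics/w1.png

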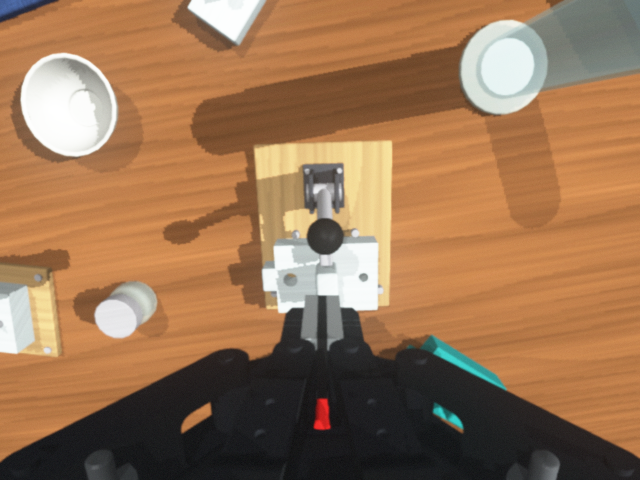

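The wrist view shows the silver half on its nest: knob (326,236), pivot (322,190), rib around (327,285), lip to the left (268,275), board corners (255,146), (392,141), (388,306) and (267,308).

Run:
```python
from h import *
np.set_printoptions(precision=4,suppress=True)
p=r.grab_frame("wrist")
C=np.array([atz(p,c,.01)[:2] for c in [(255,146),(392,141),(388,306),(267,309)]])
print(C,[np.linalg.norm(C[i]-C[(i+1)%4]) for i in range(4)])
M=np.array([[.130,.0675],[.130,-.0675],[-.045,-.0675],[-.045,.0675]])
# sharp corner fit + holes/pivot landmarks
L=np.array([[.088,0],[0,0],[0,.036],[0,-.036]]);W=np.array([[.5722,-.2247],[.4835,-.2151],[.4872,-.1769],[.4806,-.25]])
for m,w in((M,C),(L,W),(np.vstack([M,L]),np.vstack([C,W]))):
    a=m-m.mean(0);b=w-w.mean(0);th=np.arctan2((a[:,0]*b[:,1]-a[:,1]*b[:,0]).sum(),(a*b).sum())
    Rm=np.array([[np.cos(th),-np.sin(th)],[np.sin(th),np.cos(th)]]);t=w.mean(0)-Rm@m.mean(0)
    print(np.degrees(th),t,(m@Rm.T+t-w)*1000)
# knob: from -70mm start pushing point at z .115
ex=Rm[:,0];print("ex",ex)
for n,x,z in(("a",.030,.25),("b",.030,.115),("c",.12,.105)):
    P=np.r_[t+ex*x,z];print(n,P,tool(P))
G=R.from_matrix(np.column_stack([[ex[0],ex[1],0],[ex[1],-ex[0],0],[0,0,-1]])).as_rotvec();print(tool([0,0,0],G)[1])
```

```text
[[ 0.6172 -0.1749]
 [ 0.5986 -0.3063]
 [ 0.4268 -0.2801]
 [ 0.4465 -0.1496]] [np.float64(0.1327720300047738), np.float64(0.17377929374352402), np.float64(0.1320392215951681), np.float64(0.17254313372181124)]
-8.466187902871795 [ 0.4802 -0.2215] [[ 1.5759  1.0325]
 [ 0.2839 -1.0313]
 [-1.0188 -1.4842]
 [-0.841   1.483 ]]
-6.359498855137712 [ 0.484  -0.2142] [[-0.7311  0.7144]
 [ 0.5104  0.8619]
 [ 0.798  -1.5597]
 [-0.5772 -0.0166]]
-8.502315047626874 [ 0.4822 -0.2174] [[ 3.5623  4.9828]
 [ 2.1862  2.9315]
 [ 0.8997  2.5878]
 [ 1.1617  5.5424]
 [-3.0028 -5.7442]
 [-1.3357 -2.3334]
 [ 0.2869 -4.9291]
 [-3.7583 -3.0378]]
ex [ 0.989  -0.1478]
a [ 0.5118 -0.2219  0.25  ] (array([-0.1353,  0.0033,  0.0054]), None)
b [ 0.5118 -0.2219  0.115 ] (array([-0.1353,  0.0031,  0.5454]), None)
c [ 0.6008 -0.2352  0.105 ] (array([ 0.2246, -0.0066,  0.5854]), None)
[ 0.0002  0.     -0.0172]
```

apply_moves:
  rows:
    - [-0.135,0.015,0,0,0,0]
    - [-0.135,0.015,0.15,0,0,-0.01]
    - [-0.135,0.015,0.3,0,0,-0.01]
    - [-0.135,0.015,0.45,0,0,-0.01]
    - [-0.135,0.015,0.55,0,0,-0.01]

```text
clock: 4.53
tcp_pos: [0.5111, -0.2238, 0.1122]
orientation: [-3.132, 0.249, 0.002]
contact_force: [-0.1, -0.4, 0.8]
grip_width: -0.0004
gripper_force: 0.0
```

apply_moves:
  rows:
    - [0.04,0,0,0,0,0]
    - [0.1,0,0,0,0,0]
    - [0.16,0,0.02,0,0,0]
    - [0.22,0,0.03,0,0,0]
    - [0.28,0,0.04,0,0,0]

```text
clock: 5.15
tcp_pos: [0.5825, -0.2344, 0.1038]
orientation: [3.132, -0.247, 0.0]
contact_force: [-0.2, 0.2, -0.5]
grip_width: -0.0
gripper_force: 0.2
```

apply_moves:
  rows:
    - [0.05,0,0.01,0,0,0]
    - [0.1,0,0.02,0,0,0]
    - [0.1,0,0.02,0,0,0]
    - [0.1,0,0.02,0,0,0]
    - [0.1,0,0.02,0,0,0]

```text
clock: 5.78
tcp_pos: [0.6055, -0.2383, 0.099]
orientation: [3.132, -0.247, -0.0]
contact_force: [0.6, -0.2, 0.2]
grip_width: 0.0003
gripper_force: 0.0
```

Run:
```python
from h import *
p=r.grab_frame("side")
q=r.grab_frame("wrist")
im=np.hstack([cv2.resize(p["pixels"][110:250,270:450],(540,420)),cv2.resize(q["pixels"],(260,195))[:, :].repeat(1,0) if 0 else np.zeros((420,1,3),np.uint8)])
cv2.imwrite('pics/push.png',im[:,:,::-1])
o=r.get_obs();print(o["tcp_pos"],o["contact_force"],[ (d["point"],d["conf"]) for d in r.landmark_of(p,"clamp_knob")])
```

```text
[ 0.60566626 -0.23828868  0.09900678] [ 0.50590691 -0.14654918 -0.44326023] [([300.1, 173.2], 0.77)]
```

View pics/push.png

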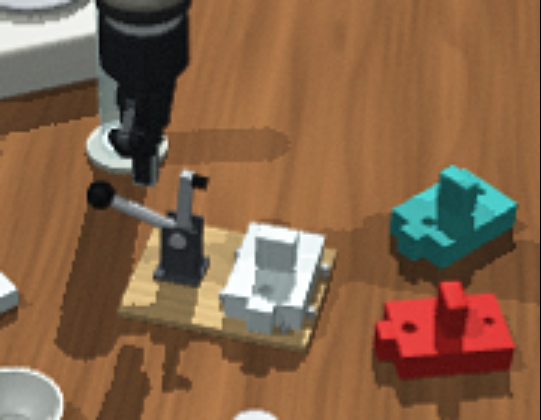

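The clamp lies right back: knob at crop (100,195), bar upright at (187,195). I lift straight up, then back off and open for a close look at the rib.

apply_moves:
  rows:
    - [0,0,-0.15,0,0,0]
    - [0,0,-0.3,0,0,0]
    - [0,0,-0.45,0,0,0]
    - [0,0,-0.53,0,0,0]
    - [0,0,-0.53,0,0,0]

```text
clock: 6.55
tcp_pos: [0.6068, -0.2386, 0.2332]
orientation: [3.131, -0.247, 0.006]
contact_force: [-0.3, 0.2, -0.5]
grip_width: 0.0001
gripper_force: 0.0
```

apply_moves:
  rows:
    - [-0.12,-0.02,0,0,0,0]
    - [-0.24,-0.03,0,0,0,0]
    - [-0.24,-0.03,0,0,0,0]
    - [-0.24,-0.03,0,0,0,0]
    - [-0.24,-0.03,0,0,0,0]
  claw: 1

```text
clock: 7.18
tcp_pos: [0.5485, -0.2214, 0.2308]
orientation: [-3.132, 0.247, 0.0]
contact_force: [-0.3, 1.0, 1.2]
grip_width: 0.0853
gripper_force: 0.0
```

Run:
```python
from h import *
np.set_printoptions(precision=4,suppress=True)
p=r.grab_frame("wrist");save(p,"w2")
print(r.get_obs()["tcp_pos"])
Z={"nest":0,"clamp_pivot":.056,"clamp_knob":.081,"grip":.056,"hole_big":.01,"hole_small":.01}
for t,z in Z.items():
    print(t,[(np.round(d["point"],1).tolist(),round(d["conf"],2),atz(p,d["point"],z)[:2]) for d in r.landmark_of(p,t)[:3]])
```

```text
[ 0.5485 -0.2214  0.2309]
nest []
clamp_pivot [([320.4, 194.1], 0.61, array([ 0.5729, -0.2245]))]
clamp_knob [([321.1, 95.4], 0.7, array([ 0.6465, -0.2368]))]
grip [([462.7, 417.6], 0.95, array([ 0.3292, -0.3303])), ([305.3, 431.9], 0.92, array([ 0.3381, -0.1715])), ([328.0, 290.8], 0.71, array([ 0.4868, -0.2176]))]
hole_big [([425.7, 372.3], 0.85, array([ 0.3554, -0.3065])), ([287.7, 276.6], 0.58, array([ 0.4893, -0.1777])), ([293.4, 378.6], 0.56, array([ 0.3708, -0.162 ]))]
hole_small [([360.1, 272.0], 0.86, array([ 0.4827, -0.2503]))]
```

View pics/w2.png

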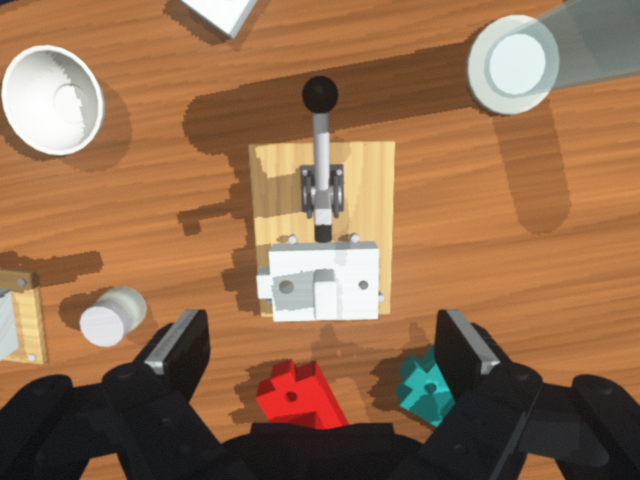

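The clamp is back, knob at (320,95). The silver half is clear: holes at (287,287) and (363,285), rib around (325,290), lip on the left at (264,284). Now I measure it from the hole rims.

Run:
```python
from h import *
np.set_printoptions(precision=4,suppress=True)
p=r.grab_frame("wrist");g=cv2.cvtColor(p["pixels"],cv2.COLOR_RGB2GRAY)
H=[]
for cx,cy in((287,287),(363,285)):
    w=g[cy-12:cy+13,cx-12:cx+13].astype(float);m=(w<150).astype(np.uint8)
    n,l,s,c=cv2.connectedComponentsWithStats(m);k=1+np.argmax(s[1:,4]);px=c[k]+[cx-12,cy-12];print(px,s[k])
    H.append(atz(p,px,.038)[:2])
H=np.array(H);d=H[0]-H[1];print(H,np.linalg.norm(d),"yaw",np.degrees(np.arctan2(-d[0],d[1])),"mid",H.mean(0))
for c in [(270,247),(378,241),(380,319),(273,322)]: print(atz(p,c,.038)[:2])
cv2.imwrite('pics/c3.png',cv2.resize(p["pixels"][225:335,245:405],(800,550),interpolation=2)[:,:,::-1])
```

```text
[285.4964 285.7122] [  4   5  14  13 139]
[362.8684 283.4474] [ 8  8  8  7 38]
[[ 0.49   -0.1782]
 [ 0.4809 -0.2501]] 0.07245319608613995 yaw -7.2466424972987795 mid [ 0.4854 -0.2141]
[ 0.5294 -0.1712]
[ 0.5196 -0.2688]
[ 0.4418 -0.2617]
[ 0.4549 -0.1593]
```

View pics/c3.png

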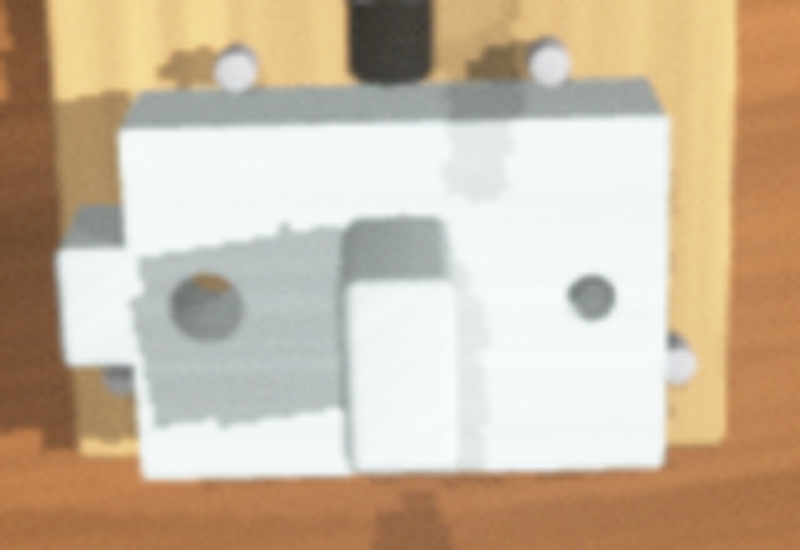

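Run:
```python
from h import *
np.set_printoptions(precision=4,suppress=True)
p=r.grab_frame("wrist")
f=lambda c,z:atz(p,(c[0]/5+245-.4,c[1]/5+225-.4),z)[:2]
print("rib",f((403,376),.074)); a,b=f((206,306),.038),f((591,297),.038);d=a-b
print("holes",(a+b)/2,np.linalg.norm(d),np.degrees(np.arctan2(-d[0],d[1])))
Q=np.array([f(c,.038) for c in((121,129),(668,116),(663,468),(143,479))]);print("face",Q.mean(0),cv2.minAreaRect((Q*1000).astype(np.float32)))
e=(Q[0]+Q[1]-Q[2]-Q[3]);print(np.degrees(np.arctan2(e[1],e[0])),[np.linalg.norm(Q[i]-Q[i-1]) for i in range(4)])
r1=[f(c,.074) for c in((348,283),(457,283),(457,470),(350,470))];e=r1[0]+r1[1]-r1[2]-r1[3];print("ribyaw",np.degrees(np.arctan2(e[1],e[0])))
o=r.get_obs();M=R.from_rotvec(o["orientation"]).as_matrix();print("toolyaw",np.degrees(np.arctan2(M[1,0],M[0,0])),o["tcp_pos"])
for x,y in((.4865,-.2145),): print(tool([x,y,.045]))
```

```text
rib [ 0.4859 -0.2148]
holes [ 0.4851 -0.2142] 0.07211859297379299 -7.60971004552067
face [ 0.4847 -0.2142] ((484.7708435058594, -214.2513885498047), (100.23773193359375, 70.6552734375), 82.28181457519531)
-7.615238440529682 [np.float64(0.07048176114196059), np.float64(0.0997110639235436), np.float64(0.07065635820605423), np.float64(0.10023774214138974)]
ribyaw -8.593319400927463
toolyaw -9.018158067755465 [ 0.5479 -0.2214  0.2313]
(array([-0.247 ,  0.0113,  0.7452]), None)
```

apply_moves:
  rows:
    - [-0.15,0.01,0,0,0,-0.014]
    - [-0.25,0.011,0.1,0,0,-0.014]
    - [-0.252,0.0115,0.25,0,0,-0.014]
    - [-0.252,0.0115,0.4,0,0,-0.014]
    - [-0.252,0.0115,0.5,0,0,-0.014]

```text
clock: 8.25
tcp_pos: [0.4846, -0.2142, 0.1049]
orientation: [-3.134, 0.213, 0.002]
contact_force: [-0.7, -0.3, 1.2]
grip_width: 0.0854
gripper_force: 0.0
```

Run:
```python
from h import *
o=r.get_obs();M=R.from_rotvec(o["orientation"]).as_matrix();print("toolyaw",np.degrees(np.arctan2(M[1,0],M[0,0])),o["tcp_pos"],o["contact_force"])
print(tool([.4853,-.2144,.042]))
```

```text
toolyaw -7.7595807457946595 [ 0.48458713 -0.21415962  0.10492105] [-0.67897729 -0.34370011  1.17880602]
(array([0.0032, 0.0006, 0.2517]), None)
```

apply_moves:
  rows:
    - [0.002,0,0.1,0,0,0]
    - [0.002,0,0.18,0,0,0]
    - [0.002,0,0.24,0,0,0]
    - [0.002,0,0.24,0,0,0]
    - [0.002,0,0.24,0,0,0]

```text
clock: 8.88
tcp_pos: [0.4862, -0.2146, 0.0469]
orientation: [3.134, -0.213, 0.002]
contact_force: [0.1, -1.0, 0.5]
grip_width: 0.0852
gripper_force: 0.0
```

apply_moves:
  rows:
    - [0,0,0,0,0,0]
    - [0,0,0,0,0,0]
    - [0,0,0,0,0,0]
    - [0,0,0,0,0,0]
    - [0,0,0,0,0,0]
  claw: 0
  newtons: 80

```text
clock: 9.5
tcp_pos: [0.4859, -0.2145, 0.0467]
orientation: [3.134, -0.212, 0.001]
contact_force: [-1.2, 0.7, 5.8]
grip_width: 0.0188
gripper_force: 79.3
```

apply_moves:
  rows:
    - [0,0,-0.04,0,0,0]
    - [0,0,-0.08,0,0,0]
    - [0,0,-0.12,0,0,0]
    - [0,0,-0.16,0,0,0]
    - [0,0,-0.2,0,0,0]

```text
clock: 10.12
tcp_pos: [0.4857, -0.2144, 0.0971]
orientation: [3.134, -0.213, 0.0]
contact_force: [0.0, 0.2, -4.4]
grip_width: 0.0191
gripper_force: 78.3
```

The part is lifted. Next I go up, then sideways to a spot where the wrist camera sees the lower half ahead of the load.

apply_moves:
  rows:
    - [0,0,-0.1,0,0,0]
    - [0,0,-0.2,0,0,0]
    - [0,0,-0.3,0,0,0]
    - [0,0,-0.4,0,0,0]
    - [0,0,-0.48,0,0,0]

```text
clock: 10.75
tcp_pos: [0.4856, -0.2144, 0.2177]
orientation: [3.134, -0.213, 0.001]
contact_force: [0.8, 0.5, -4.7]
grip_width: 0.0187
gripper_force: 78.4
```

apply_moves:
  rows:
    - [-0.03,-0.12,0,0,0,0]
    - [-0.07,-0.26,0,0,0,0]
    - [-0.11,-0.4,0,0,0,0]
    - [-0.15,-0.54,0,0,0,0]
    - [-0.18,-0.65,0,0,0,0]

```text
clock: 11.38
tcp_pos: [0.4624, -0.0458, 0.2167]
orientation: [-3.135, 0.211, -0.0]
contact_force: [0.1, 0.2, -5.8]
grip_width: 0.0186
gripper_force: 78.7
```

apply_moves:
  rows:
    - [-0.04,-0.14,0,0,0,0.03]
    - [-0.08,-0.28,0,0,0,0.06]
    - [-0.12,-0.42,0,0,0,0.092]
    - [-0.18,-0.62,0,0,0,0.092]
    - [-0.18,-0.62,0,0,0,0.092]

```text
clock: 12.0
tcp_pos: [0.4384, 0.1167, 0.217]
orientation: [-3.111, 0.426, -0.001]
contact_force: [-0.8, -0.3, -4.5]
grip_width: 0.0188
gripper_force: 79.2
```

Run:
```python
from h import *
np.set_printoptions(precision=4,suppress=True)
p=r.grab_frame("wrist");save(p,"w3")
o=r.get_obs();M=R.from_rotvec(o["orientation"]).as_matrix();print(o["tcp_pos"],np.degrees(np.arctan2(M[1,0],M[0,0])))
Z={"lower":0,"dowel_big":.038,"dowel_small":.038,"grip":.2,"hole_big":.18,"hole_small":.18}
for t,z in Z.items():
    print(t,[(np.round(d["point"],1).tolist(),round(d["conf"],2),atz(p,d["point"],z)[:2]) for d in r.landmark_of(p,t)[:3]])
```

```text
[0.4388 0.1141 0.2167] -15.785779873206828
lower [([248.2, 166.5], 0.83, array([0.4991, 0.1703]))]
dowel_big [([193.0, 172.1], 0.62, array([0.5082, 0.2083]))]
dowel_small [([278.9, 168.3], 0.71, array([0.4917, 0.1386])), ([247.4, 165.9], 0.32, array([0.5006, 0.163 ]))]
grip [([323.1, 331.0], 0.9, array([0.4232, 0.1202]))]
hole_big [([615.9, 214.5], 0.85, array([ 0.434 , -0.0315])), ([246.9, 285.5], 0.64, array([0.4474, 0.1531]))]
hole_small [([635.2, 272.2], 0.84, array([ 0.4005, -0.0399])), ([393.1, 285.6], 0.76, array([0.4277, 0.0825]))]
```

View pics/w3.png

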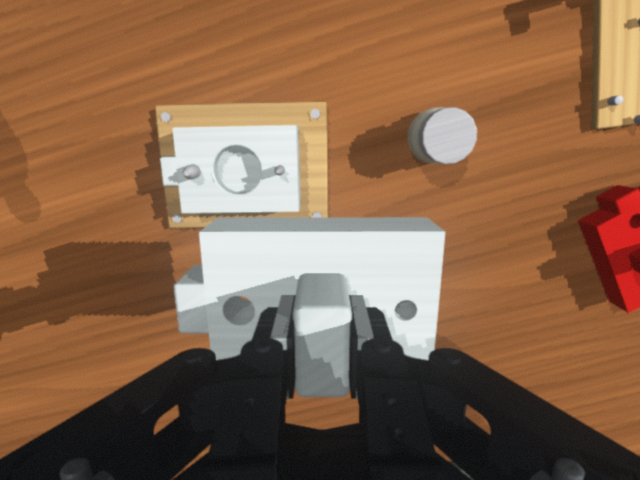

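View: lower half at (240,170), with the thick dowel by the lip at (190,172) and the thin dowel at (280,170). The held half shows holes at (238,310) and (405,310), lip also to the left.

Run:
```python
from h import *
p=r.grab_frame("wrist")
cv2.imwrite('pics/c4.png',cv2.resize(p["pixels"][100:230,150:330],(720,520),interpolation=2)[:,:,::-1])
g=cv2.cvtColor(p["pixels"],cv2.COLOR_RGB2GRAY)
for cx,cy in((238,309),(405,310)):
    w=g[cy-20:cy+21,cx-20:cx+21];print(w[20,::2].tolist(),w[::2,20].tolist())
    for th in(105,120,135):
        n,l,s,c=cv2.connectedComponentsWithStats((w<th).astype(np.uint8))
        if n>1:
            k=1+np.argmax(s[1:,4]);print(th,c[k]+[cx-20,cy-20],s[k])
```

```text
[167, 167, 143, 100, 98, 99, 104, 100, 101, 103, 102, 102, 110, 120, 119, 120, 122, 124, 139, 165, 166] [234, 237, 226, 154, 105, 102, 104, 103, 105, 101, 102, 112, 115, 119, 116, 117, 118, 119, 145, 160, 161]
105 [232.66666667 305.81666667] [  6   8  24  24 240]
120 [235.2019802  308.71683168] [  5   7  28  28 505]
135 [238.06639004 310.13831259] [  5   7  31  29 723]
[236, 236, 235, 236, 230, 133, 114, 124, 126, 128, 126, 127, 126, 123, 118, 118, 204, 235, 235, 235, 235] [234, 235, 235, 233, 232, 153, 126, 123, 124, 123, 126, 127, 129, 124, 129, 183, 230, 233, 235, 234, 234]
105 [385.91666667 326.66666667] [ 0 31  4 10 24]
120 [411.53191489 305.89361702] [22 12  9 11 47]
135 [405.98901099 309.02564103] [ 10  11  21  18 273]
```

View pics/c4.png

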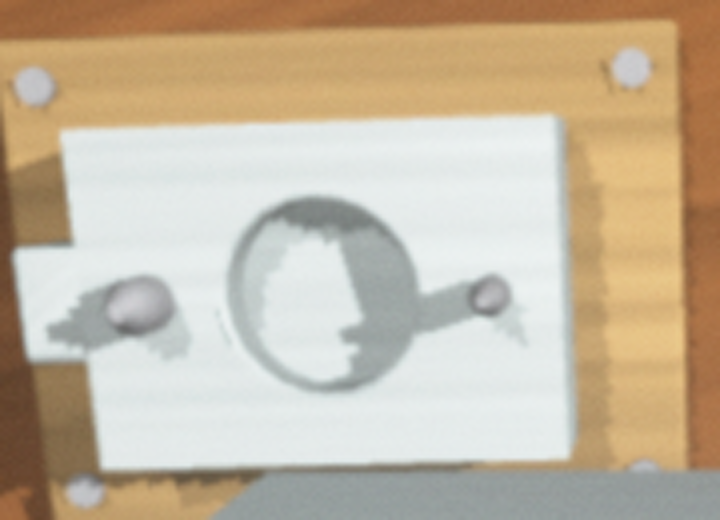

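Block top corners in the crop: (62,129), (558,116), (570,458), (102,468). Cavity centre (323,294), dowels (140,305) and (490,294).

Run:
```python
from h import *
np.set_printoptions(precision=4,suppress=True)
p=r.grab_frame("wrist");o=r.get_obs();z=o["tcp_pos"][2]
f=lambda c,z:atz(p,(c[0]/4+150-.4,c[1]/4+100-.4),z)[:2]
yw=lambda d:np.degrees(np.arctan2(-d[0],d[1]))
Q=np.array([f(c,.038) for c in((62,129),(558,116),(570,458),(102,468))])
print("block",Q.mean(0),[np.linalg.norm(Q[i]-Q[i-1]) for i in range(4)],"yaw",yw(Q[0]+Q[3]-Q[1]-Q[2]),yw(Q[0]-Q[1]),yw(Q[3]-Q[2]))
e=Q[0]+Q[1]-Q[2]-Q[3];print("yawx",np.degrees(np.arctan2(e[1],e[0])))
print("cavity",f((323,294),.038)); a,b=f((140,305),.047),f((490,294),.047)
print("dowels",a,b,(a+b)/2,np.linalg.norm(a-b),yw(a-b))
for zz in(z-.0087,):
    a=atz(p,(238.1,310.1),zz)[:2];b=atz(p,(405.9,309.0),zz)[:2]
    print("held",(a+b)/2,np.linalg.norm(a-b),yw(a-b))
M=R.from_rotvec(o["orientation"]).as_matrix();print("tcp",o["tcp_pos"],np.degrees(np.arctan2(M[1,0],M[0,0])))
```

```text
block [0.4999 0.1726] [np.float64(0.06989911475493012), np.float64(0.10053523536946217), np.float64(0.06973237948331955), np.float64(0.10027123320972615)] yaw -15.073021053497426 -15.120698986571592 -15.025217590100977
yawx -15.19936685880692
cavity [0.5004 0.1721]
dowels [0.5091 0.2062] [0.4912 0.1376] [0.5002 0.1719] 0.07093440537636767 -14.637060264286186
held [0.4386 0.1114] 0.07245961079396815 -15.757092290718516
tcp [0.4395 0.1116 0.2163] -16.119263226792967
```

apply_moves:
  rows:
    - [0.06,-0.1,0,0,0,-0.009]
    - [0.12,-0.2,0,0,0,-0.009]
    - [0.169,-0.301,0,0,0,-0.009]
    - [0.169,-0.301,0.1,0,0,-0.009]
    - [0.169,-0.301,0.2,0,0,-0.009]

```text
clock: 13.08
tcp_pos: [0.5013, 0.1729, 0.1657]
orientation: [-3.114, 0.417, -0.001]
contact_force: [0.2, -0.4, -5.4]
grip_width: 0.0184
gripper_force: 79.5
```

apply_moves:
  rows:
    - [0,0,0.1,0,0,0]
    - [0,0,0.2,0,0,0]
    - [0,0,0.24,0,0,0]
    - [0,0,0.24,0,0,0]
    - [0,0,0.24,0,0,0]

```text
clock: 13.7
tcp_pos: [0.5016, 0.1733, 0.1073]
orientation: [-3.113, 0.416, -0.002]
contact_force: [-0.2, 0.3, -4.6]
grip_width: 0.0188
gripper_force: 79.4
```

Run:
```python
from h import *
np.set_printoptions(precision=4,suppress=True)
p=r.grab_frame("side");r.grab_frame("side");r.grab_frame("side")
o=r.get_obs();M=R.from_rotvec(o["orientation"]).as_matrix();print("tcp",o["tcp_pos"],np.degrees(np.arctan2(M[1,0],M[0,0])),o["contact_force"],M[:,2])
print(tool([.5009,.1722,.0927]))
```

```text
tcp [0.5014 0.1732 0.1072] -15.23361162566002 [-1.4945 -0.8911 -5.45  ] [ 0.0017  0.0006 -1.    ]
(array([-0.001 ,  0.0045,  0.0581]), None)
```

apply_moves:
  rows:
    - [-0.001,0.004,0.01,0,0,0]
    - [-0.001,0.004,0.03,0,0,0]
    - [-0.001,0.004,0.05,0,0,0]
    - [-0.001,0.004,0.07,0,0,0]
    - [-0.001,0.004,0.08,0,0,0]

```text
clock: 14.48
tcp_pos: [0.5001, 0.172, 0.0857]
orientation: [3.114, -0.416, -0.001]
contact_force: [0.0, 0.3, -4.5]
grip_width: 0.0188
gripper_force: 79.5
```

apply_moves:
  rows:
    - [0,0,0.005,0,0,0]
    - [0,0,0.01,0,0,0]
    - [0,0,0.015,0,0,0]
    - [0,0,0.02,0,0,0]
    - [0,0,0.02,0,0,0]

```text
clock: 15.1
tcp_pos: [0.5002, 0.1721, 0.0812]
orientation: [3.114, -0.416, -0.0]
contact_force: [0.3, 1.3, -5.4]
grip_width: 0.0192
gripper_force: 79.5
```

apply_moves:
  rows:
    - [0,0,0.005,0,0,0]
    - [0,0,0.01,0,0,0]
    - [0,0,0.015,0,0,0]
    - [0,0,0.02,0,0,0]
    - [0,0,0.02,0,0,0]

```text
clock: 15.72
tcp_pos: [0.5002, 0.1721, 0.0762]
orientation: [3.114, -0.416, -0.0]
contact_force: [-0.0, 0.2, -4.9]
grip_width: 0.0189
gripper_force: 79.5
```

apply_moves:
  rows:
    - [0,0,0.002,0,0,0]
    - [0,0,0.004,0,0,0]
    - [0,0,0.006,0,0,0]
    - [0,0,0.008,0,0,0]
    - [0,0,0.008,0,0,0]

```text
clock: 16.35
tcp_pos: [0.5003, 0.172, 0.0747]
orientation: [3.114, -0.416, 0.0]
contact_force: [-3.3, -1.7, 2.7]
grip_width: 0.0183
gripper_force: 80.7
```

apply_moves:
  rows:
    - [0,0,0.001,0,0,0]
    - [0,0,0.002,0,0,0]
    - [0,0,0.002,0,0,0]
    - [0,0,0.002,0,0,0]
    - [0,0,0.002,0,0,0]

```text
clock: 16.98
tcp_pos: [0.5003, 0.1721, 0.0747]
orientation: [3.114, -0.416, 0.001]
contact_force: [-4.4, -2.4, 9.0]
grip_width: 0.0184
gripper_force: 81.8
```

apply_moves:
  rows:
    - [0,0,0.001,0,0,0]
    - [0,0,0.002,0,0,0]
    - [0,0,0.003,0,0,0]
    - [0,0,0.003,0,0,0]
    - [0,0,0.003,0,0,0]

```text
clock: 17.6
tcp_pos: [0.5003, 0.1721, 0.0747]
orientation: [3.113, -0.416, 0.001]
contact_force: [-7.8, -4.1, 18.2]
grip_width: 0.0186
gripper_force: 82.9
```

Run:
```python
from h import *
np.set_printoptions(precision=3,suppress=True)
F=[]
for i in range(6):
    p=r.grab_frame("side");o=r.get_obs();F.append(o["contact_force"])
print(np.array(F),o["tcp_pos"],R.from_rotvec(o["orientation"]).as_matrix()[:,2])
cv2.imwrite('pics/end.png',cv2.resize(p["pixels"][140:380,240:460],(770,600)[:1]+(600,),interpolation=2)[:,:,::-1])
```

```text
[[-8.116 -3.512 18.339]
 [-7.02  -2.76  18.453]
 [-8.002 -2.546 17.226]
 [-7.017 -3.001 17.112]
 [-7.283 -3.554 17.722]
 [-7.704 -3.79  16.737]] [0.5   0.172 0.075] [ 0.001 -0.    -1.   ]
```

View pics/end.png

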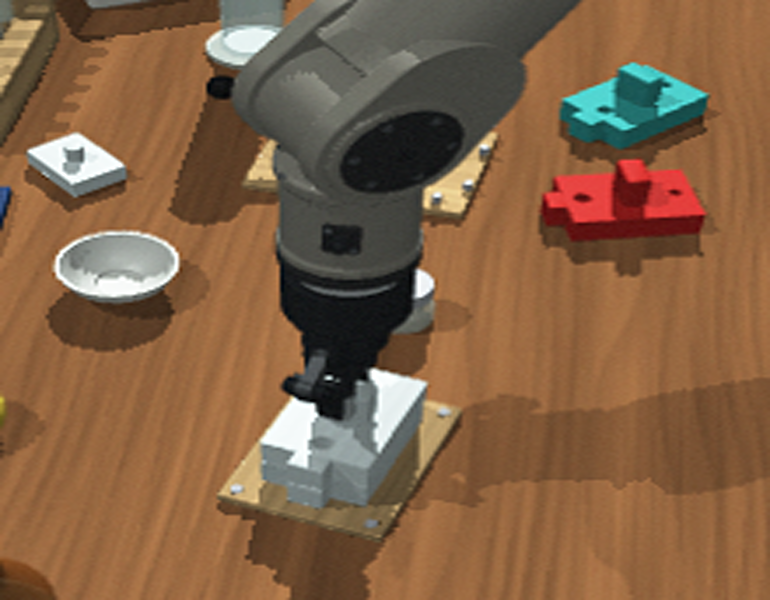

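The picture shows the pair closed flush on the lower board, lips stacked at (310,485), knob lying back at (220,87), bystanders standing. The push reads 17–18 N, so I add a slight nudge.

apply_moves:
  rows:
    - [0,0,0.0007,0,0,0]
    - [0,0,0.0007,0,0,0]
    - [0,0,0.0007,0,0,0]
    - [0,0,0.0007,0,0,0]

```text
clock: 18.4
tcp_pos: [0.5003, 0.1721, 0.0747]
orientation: [3.113, -0.416, 0.001]
contact_force: [-7.7, -2.9, 19.7]
grip_width: 0.0186
gripper_force: 83.1
```

Run:
```python
from h import *
print(r.get_obs()["contact_force"]);print(r.hand_in())
```

```text
[-7.67905396 -2.86479156 19.69378179]
the job is handed in; nothing more can be done
None
```

The job is handed in at 18.4 s: the clamp is swung right back, and the upper half sits flush on the dowels, lip over lip, still gripped and pressed down with about 20 N.

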